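# Put three carved finials back on their own plinths

### The job

The three marble finials have been set on the wrong plinths. Put each one upright in the middle of the plinth with the same outline as its foot (round, square or oblong), squared up with its sides, using the empty wooden rest to park a finial on the way. Lower each right onto its place before letting go: never drop them, knock them over or stand them on the gritty bench, and leave the tin, the jar and the trowel where they are.

Things in the scene. Friction and masses are not known exactly. Their poses are not given: they have to be found in the camera images.
- round_finial: Loose carved marble finial with a round foot (about 0.28 kg): foot disc 58 mm across, 16 mm high; neck 30 mm across from 16 to 30 mm; upright cylindrical drum 42 mm across from 30 to 68 mm (grip here, tips above the foot); domed cap to 90 mm. Any yaw is alike. Origin: centre of its underside; z up.
- square_finial: Loose carved marble finial with a square foot (about 0.32 kg): foot 54 x 54 mm, 16 mm high; upright square shaft 36 x 36 mm from 16 to 70 mm (grip here); pyramid cap to 90 mm. x and y are square to its sides. Origin: centre of its underside; z up.
- oblong_finial: Loose carved marble finial with an oblong foot (about 0.38 kg): foot 76 (x) x 46 (y) mm, 16 mm high; upright oblong block 56 (x) x 30 (y) mm from 16 to 72 mm (grip across its 30 mm); gabled ridge along x to 87 mm. Origin: centre of its underside; z up.
- round_plinth: Grey stone slab with a round outline, 100 mm across, 24 mm high, flat top, fixed. At the start the oblong finial stands on it. Origin: centre of its underside; z up.
- square_plinth: Grey stone slab with a square outline, 96 x 96 mm, 24 mm high, flat top, fixed. At the start the round finial stands on it. x and y are square to its sides. Origin: centre of its underside; z up.
- oblong_plinth: Grey stone slab with an oblong outline, 124 (x) x 84 (y) mm, 24 mm high, flat top, fixed. At the start the square finial stands on it. Origin: centre of its underside; z up.
- rest: The spare place, empty at the start: pale wooden rest of four slats along x (24 mm wide, 6 mm gaps) on two bearers, 120 (x) x 114 (y) mm, top of the slats 24 mm above the bench, fixed. Origin: centre of its underside; z up.
- tin: Bystander: closed steel tin, 64 mm across, 70 mm high. Origin: centre of its underside; z up.
- jar: Bystander: capped glass jar with a paper label, 56 mm across, 75 mm high. Origin: centre of its underside; z up.
- trowel: Bystander: small trowel lying flat on the bench, 220 mm long along x, 36 mm wide, 24 mm high, wooden handle to -x, steel blade to +x. Origin: its middle, at bench height.
Not all that is in view belongs to the job. Leave any green look-alike of the round_finial alone. What is shaped like the round_plinth but red is not meant.

How it is judged:
At the end, for the whole second after the job is handed in: Each finial stands released and at rest on the plinth of its own outline: centres within 12 mm, foot on its top (within 5 mm), upright within 3 degrees; square and oblong finials lined up with their plinth's sides within 11 degrees (oblong: length along length) (horizontal distance between round_finial and round_plinth below 0.012 m and z of round_finial in the frame of round_plinth between 0.02 and 0.029 m and angle between each of round_finial, square_finial, oblong_finial's own z axis and vertical below 0.06 rad and linear speed of each of round_finial, square_finial, oblong_finial below 0.02 m/s and angular speed of each of round_finial, square_finial, oblong_finial below 0.1 rad/s and horizontal distance between square_finial and square_plinth below 0.012 m and z of square_finial in the frame of square_plinth between 0.02 and 0.029 m and horizontal distance between oblong_finial and oblong_plinth below 0.012 m and z of oblong_finial in the frame of oblong_plinth between 0.02 and 0.029 m and (angle between the x axis of square_finial and the x axis of square_plinth, either way round below 0.2 rad or angle between the x axis of square_finial and the y axis of square_plinth, either way round below 0.2 rad) and angle between the x axis of oblong_finial and the x axis of oblong_plinth, either way round below 0.2 rad); the robot touches nothing.
It fails at once if a finial is put or dropped on the bare bench (height (world z) of any of round_finial, square_finial, oblong_finial below 0.012 m).
It fails at once if a finial is knocked over (leans more than 35 degrees) (angle between any of round_finial, square_finial, oblong_finial's own z axis and vertical above 0.61 rad).
It fails at once if a finial is dropped: let go more than 15 mm above the plinth or rest ((height (world z) of round_finial above 0.039 m and contact force between round_finial and the fingers below 0.1 N) or (height (world z) of square_finial above 0.039 m and contact force between square_finial and the fingers below 0.1 N) or (height (world z) of oblong_finial above 0.039 m and contact force between oblong_finial and the fingers below 0.1 N)).
It fails at once if the tin, the jar or the trowel is shifted by more than 30 mm (distance of any of tin, jar, trowel from where it was at the start of the episode above 0.03 m).
It also fails if it takes over 118 s, if anything falls off the work surface, if the arm or the gripper's body presses on something with over 40 N, if the wrist force passes 120 N, or if a joint passes its speed limit or range.

### The arm

A 7-joint arm with a two-finger parallel gripper is mounted at the origin on the work surface. World frame = base frame: x ahead of the robot, y to its left, z up, the work surface at z = 0. Lengths are in m, angles in rad, forces in N, time in s.
With the tool pointing down it reaches from about 0.425 to 0.875 m from the base axis. Payload 4.7 kg.
Tool frame: the origin (TCP) lies midway between the tips of the shut fingers; the grasp point (between the pads) lies 19 mm behind it; z points along the fingers, y is the line along which they close (so a half turn about z gives the same grasp; the last joint's range is limited). The gripper opens to 87 mm and grips with 3 to 60 N. Pads are 19 mm wide; open, the fingers measure 117 mm over their backs; the gripper's body (75 mm by 190 mm) begins 51 mm behind the grasp point.
Start: joints at [1.23, 0.321, -0.07, 1.45, 0.023, 1.371, -0.057], TCP at [0.226, -0.61, 0.223] pointing down, gripper open.
Joint ranges: [-2.86, 2.86], [-0.3, 2.09], [-1.38, 1.24], [0.06, 2.45], [-1.56, 4.7], [0.09, 2.05], [-2.69, 2.69]. Speed limits (rad/s): [2.57, 2.57, 3.14, 3.14, 3.14, 3.14, 3.14].

### API

Orientations are given as a rotation vector (axis times angle).
In Python, from bench import ctrl gives the robot as it stands. The module is installed in compiled form; this text tells all that it offers.
- The arm moves only by the shell command python3 -m handwheel 'ROWS' [FORCE]. ROWS is JSON, a list of rows, each a list of 7 numbers: the finger opening in m, from 0 to 0.087, then the shift along the tool's x, y, z in m, then the turn, a rotation vector about the tool's x, y, z in degrees. A call has 1 to 12 rows; each row shifts and turns the commanded pose from where the row before left it, along the tool's axes as they then stand; what a row does not reach is not made up. A row lasts 1/8 s, in which the tool goes at most 62.5 mm and 10.7 degrees, less where a joint would pass 70% of its speed; a pose out of reach is approached as far as the arm can. A call is refused whole if a number of a shift passes 0.0625 or a number of a turn 10.7, either way. A call with a gripper value outside its range is refused whole. The fingers move at their own pace and stop on an object; FORCE is the grip in N (left out, the last holds). Time passes only in rows, so rows that do not move let the fingers close. It gives the time, the measured TCP pose, the force, the opening and the grip force at its end, in the units of the state.
- ctrl.get_state(): the state, without advancing time (a new reading comes with each control period).
- ctrl.get_image(name): name is "scene" or "top" or "wrist"; returns (picture, depth): 420x560x3 uint8, blue, green, red; 420x560 float32, m along the optical axis (not along the pixel's ray), 0 where there is no reading.
- ctrl.camera_info(name): a dict with "intrinsics" (3x3 intrinsics, pixels), "R" (3x3) and "t" (3): a world point X has camera coordinates R X + t. Camera axes: x right, y down, z forward; pixel columns grow to the right and rows downward; lengths in m; the calibration is good to about 2 mm. A picture is of the moment at which its call begins: read the wrist's pose just before it. camera_info takes no time and is no camera call; for the wrist camera it gives the pose at the moment of the call.
- ctrl.close_job(): hands the job in; it is judged then, once.
The state is a dict: "time": time; "joint_positions": joint angles; "qd": joint speeds; "joint_torque": joint torques, N m; "position": TCP position; "tool_rot": TCP orientation; "ft_force": force on the tool from outside, world axes, zero at the start; "torque": the same for the moment, N m; "grip_width": opening from 0.0 (shut) to 1.0 (fully open); "grip_force": force on a finger pad.
Only numpy, scipy, OpenCV 4.12 (cv2) and the standard library are available. Lean on these libraries where they do the work, as an engineer would, in place of code of your own. Each camera call takes 0.05 s, during which the arm holds its last target. There are 200 camera calls.

## Working session

There is one attempt and no reset: what is moved stays moved. The work goes in short steps, Python scripts to look and compute and a shell command to move; the robot and the scene stay as the last step left them, time stands still between calls to the robot, and variables do not carry over. Pictures are saved under pics/ and viewed, at most 14 in all, crops included, and the job is handed in when it is done.

```bash
mkdir -p pics
python3 - <<'E'
from bench import ctrl
import cv2,numpy as np
s=ctrl.get_state();print(s)
for n in("scene","top"):
    im,d=ctrl.get_image(n);cv2.imwrite(f"pics/{n}0.png",im);np.save(f"pics/{n}0.npy",d)
    print(n,ctrl.camera_info(n))
E
```

```text
{'time': 0.0, 'joint_positions': array([ 1.23009206,  0.32181865, -0.07010502,  1.45167047,  0.02259033,
        1.37076273, -0.05689336]), 'qd': array([-3.11809089e-04,  4.00892661e-05,  2.45349561e-03,  6.63917653e-04,
       -1.32740504e-04,  9.81471615e-05,  1.31847139e-04]), 'joint_torque': array([ 3.27777025e-04, -4.91289353e+01, -4.03906675e-01, -3.12527668e+01,
       -6.40024804e-02,  4.38906380e-02,  1.99510291e-04]), 'position': array([ 0.22559555, -0.60901914,  0.22146675]), 'tool_rot': array([-3.09047374e+00, -5.54168284e-01,  6.42572055e-04]), 'ft_force': array([ 0.10415456,  0.43648224, -0.54133815]), 'torque': array([-0.01479525, -0.06229905,  0.05391968]), 'grip_force': 0.0, 'grip_width': 1.0027441567984154}
scene {'intrinsics': array([[445.65298844,   0.        , 276.24564659],
       [  0.        , 445.65298844, 211.76754175],
       [  0.        ,   0.        ,   1.        ]]), 'R': array([[-0.0911141 ,  0.99583718,  0.00255668],
       [ 0.86175026,  0.08013198, -0.50096442],
       [-0.49908387, -0.0434417 , -0.8654641 ]]), 't': array([ 0.05750631, -0.43572642,  1.25477684])}
top {'intrinsics': array([[382.55338359,   0.        , 277.50692606],
       [  0.        , 382.55338359, 211.97529817],
       [  0.        ,   0.        ,   1.        ]]), 'R': array([[ 0.03390112, -0.9994117 , -0.00519381],
       [-0.9739962 , -0.03187329, -0.22431116],
       [ 0.22401366,  0.01266315, -0.97450373]]), 't': array([-0.0274807 ,  0.52601403,  0.81833665])}
```

View pics/scene0.png

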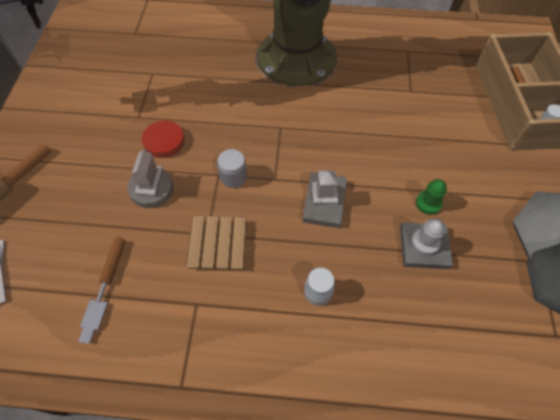

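View pics/top0.png

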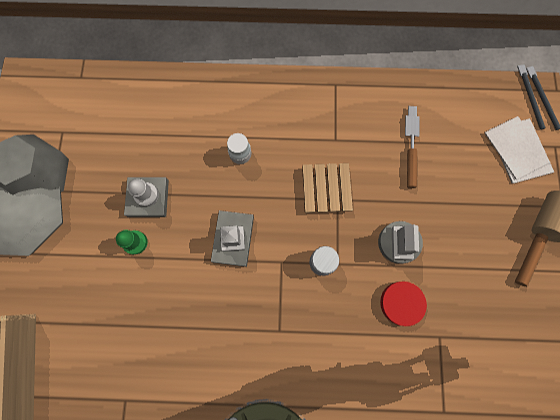

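The top view shows the following:
- **Round finial:** at (142,190), on the square plinth.
- **Square finial:** at (232,238), on the oblong plinth.
- **Oblong finial:** at (402,242), on the round plinth.
- **Rest:** empty, at (328,188).
- **Jar and tin:** cylinders at (238,148) and (325,260). **Trowel:** at (412,150).

Two candidates need sorting out:
- **Round finial:** white marble at (142,190) or green at (131,242). The marble one fits, and green is excluded.
- **Round plinth:** grey at (402,242) or red at (404,304). The grey one fits.

Next I'll measure from both views' depth and enlarge a crop to confirm.

```bash
cat > h.py <<'E'
import numpy as np,cv2
from bench import ctrl
def cloud(d,ci):
    K,R,t=ci["intrinsics"],ci["R"],ci["t"]
    v,u=np.indices(d.shape);m=d>0
    c=np.stack([(u-K[0,2])/K[0,0]*d,(v-K[1,2])/K[1,1]*d,d],-1)
    P=(c-t)@R            # R^T (c-t)
    P[~m]=np.nan
    return P
def rect(p):
    (c,s,a)=cv2.minAreaRect((p*1000).astype(np.float32))
    if s[0]<s[1]: s=s[::-1];a+=90
    return np.round(c,1),np.round(s,1),round((a+90)%180-90,1)
E
python3 - <<'E'
from h import *
px={"sq_pl/round":[(145,195)],"ob_pl/sq":[(232,240)],"rd_pl/ob":[(402,242)],"rest":[(328,188)],"jar/tin A":[(238,148)],"B":[(325,260)],"trowel":[(412,150)],"green":[(131,242)],"red":[(404,304)]}
C={n:cloud(np.load(f"pics/{n}0.npy"),ctrl.camera_info(n)) for n in("top","scene")}
for k,v in px.items():
    u,w=v[0];c=np.nanmedian(C["top"][w-2:w+3,u-2:u+3].reshape(-1,3),0);print(k,"centre",c.round(3))
    for n,P in C.items():
        p=P.reshape(-1,3);p=p[np.isfinite(p).all(1)];p=p[np.hypot(*(p[:,:2]-c[:2]).T)<.085]
        for lo,hi in((.017,.031),(.031,.055),(.055,.085),(.085,.125)):
            q=p[(p[:,2]>lo)&(p[:,2]<hi)]
            if len(q)>15:print("  ",n,lo,len(q),"medz",np.median(q[:,2]).round(4),"max",q[:,2].max().round(4),*rect(q[:,:2]))
im=cv2.imread("pics/top0.png")[130:280,110:260];im2=cv2.imread("pics/top0.png")[170:320,300:450]
cv2.imwrite("pics/crop1.png",cv2.resize(np.hstack([im,im2]),None,fx=2.65,fy=2.65,interpolation=cv2.INTER_CUBIC))
E
```

```text
sq_pl/round centre [0.553 0.293 0.072]
   top 0.017 942 medz 0.024 max 0.0309 [542.7 312.1] [141.5  97.3] 1.5
   top 0.031 225 medz 0.0399 max 0.0544 [563.8 302.7] [56.4 45.3] -35.9
   top 0.055 96 medz 0.071 max 0.085 [558.1 298.3] [40.4 16.8] -43.2
   top 0.085 277 medz 0.103 max 0.115 [565.6 305.5] [40.7 36.5] -31.0
   scene 0.017 1176 medz 0.0238 max 0.0309 [542.8 310.9] [143.3  96.9] 1.9
   scene 0.031 319 medz 0.0396 max 0.0538 [535.3 302.4] [121.2  57.1] 7.5
   scene 0.055 172 medz 0.0704 max 0.0846 [530.8 305.2] [115.6  39.8] -0.1
   scene 0.085 354 medz 0.1024 max 0.1169 [568.4 305. ] [39.8 36.8] 16.7
ob_pl/sq centre [0.453 0.086 0.097]
   top 0.017 1272 medz 0.024 max 0.0306 [471.1  96.4] [124.2  84.3] -5.2
   top 0.031 222 medz 0.0397 max 0.0545 [466.5  93.5] [54.3 52.8] -82.6
   top 0.055 56 medz 0.0708 max 0.084 [458.5  84.3] [48.8 24.3] -40.4
   top 0.085 284 medz 0.099 max 0.1143 [467.3  93.8] [36.7 35.3] 4.0
   scene 0.017 1096 medz 0.0241 max 0.031 [470.6  95. ] [125.9  83.8] -5.2
   scene 0.031 304 medz 0.0402 max 0.0549 [468.1  92.6] [55.5 53.7] 6.5
   scene 0.055 
[... 2154 characters left out ...]
 81.2] 5.3
   top 0.031 69 medz 0.045 max 0.0546 [449.7 318.7] [40.  15.9] -20.9
   top 0.055 233 medz 0.0756 max 0.0848 [453.7 328.4] [41.1 35.9] -10.2
   top 0.085 69 medz 0.0874 max 0.0923 [454.4 329.7] [21.9 20. ] -85.0
   scene 0.017 113 medz 0.021 max 0.0305 [492.7 325.8] [90.5 76. ] -22.5
   scene 0.031 130 medz 0.0431 max 0.0545 [464.7 324.5] [41.1 21.1] 63.8
   scene 0.055 257 medz 0.0716 max 0.0848 [458.4 328.3] [40.7 33.4] 77.7
   scene 0.085 70 medz 0.0873 max 0.0922 [453.5 329.6] [21.8 19.8] -25.7
red centre [ 0.331 -0.303  0.024]
   top 0.017 1577 medz 0.0239 max 0.0292 [ 333.5 -303.1] [98.8 97.3] -87.8
   scene 0.017 1097 medz 0.0244 max 0.0292 [ 335.6 -303.8] [99.9 98.5] 29.0
```

View pics/crop1.png

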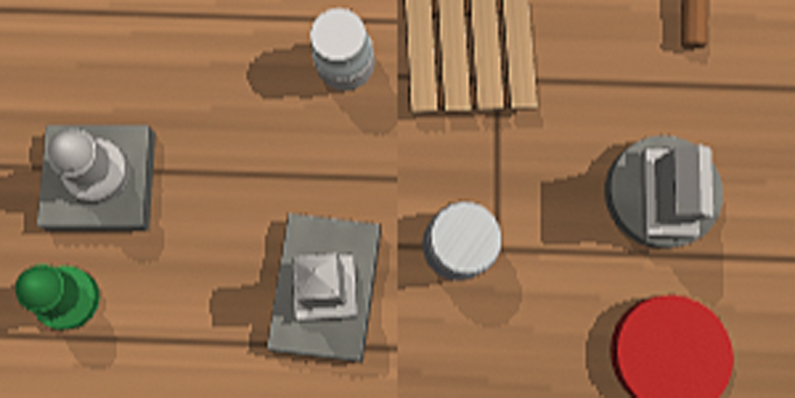

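The crop confirms white marble on the grey square plinth at crop (75,155), with the green one below it at (45,290). It also shows the grey round plinth under the oblong finial at (665,190), and the red disc apart from it. Next I refine the square and round plinth centres.

Run:
```python
from h import *
C={n:cloud(np.load(f"pics/{n}0.npy"),ctrl.camera_info(n)) for n in("top","scene")}
for n,P in C.items():
    p=P.reshape(-1,3);p=p[np.isfinite(p).all(1)]
    def sel(c,r,lo,hi): return p[(np.hypot(*(p[:,:2]-c).T)<r)&(p[:,2]>lo)&(p[:,2]<hi)][:,:2]
    q=sel((.567,.303),.09,.02,.029)
    q=q[q[:,0]>.508]
    print(n,"sqpl",rect(q)) 
    q=sel((.471,-.301),.062,.02,.029); print("rdpl",cv2.minEnclosingCircle((q*1000).astype(np.float32)))
    for k,c in(("round",(.567,.304)),("sq",(.467,.093)),("ob",(.471,-.301))):
        q=sel(c,.05,.036,.043);print(k,"foot",rect(q),cv2.minEnclosingCircle((q*1000).astype(np.float32)))
        q=sel(c,.05,.085,.12);print(k,"upper",rect(q))
s=ctrl.get_state()
from scipy.spatial.transform import Rotation as Ro
print(Ro.from_rotvec(s["tool_rot"]).as_matrix().round(3))
```

```text
top sqpl (array([566. , 312.9]), array([97. , 94.7]), -88.4)
rdpl ((474.516845703125, -301.9739685058594), 50.198753356933594)
round foot (array([563.9, 303. ]), array([56.4, 44.6]), -35.9) ((567.2515869140625, 307.4306335449219), 28.987049102783203)
round upper (array([565.6, 305.5]), array([40.7, 36.5]), -31.0)
sq foot (array([466.5,  93.5]), array([54.3, 52.8]), -82.6) ((466.13751220703125, 93.33406066894531), 36.11968231201172)
sq upper (array([467.3,  93.8]), array([36.7, 35.3]), 4.0)
ob foot (array([ 471.1, -300.2]), array([76.1, 45.8]), 0.2) ((470.8014221191406, -300.9698791503906), 42.8322868347168)
ob upper (array([ 470.9, -301.1]), array([56. , 31.4]), -0.4)
scene sqpl (array([565.7, 311.7]), array([97.5, 96.8]), 1.9)
rdpl ((475.81329345703125, -303.1177673339844), 50.62340545654297)
round foot (array([571.6, 304.2]), array([56.2, 46.3]), 58.5) ((566.8861694335938, 306.5635986328125), 29.25829315185547)
round upper (array([568.4, 305. ]), array([39.8, 36.8]), 16.7)
sq foot (array([468.1,  92.7]), array([55.4, 53.6]), 6.2) ((467.45526123046875, 91.4599609375), 37.04706954956055)
sq upper (array([466.5,  92.8]), array([39.5, 35.8]), 4.4)
ob foot (array([ 471. , -301.7]), array([78.6, 46.9]), -2.0) ((471.6441650390625, -299.7261657714844), 43.70995330810547)
ob upper (array([ 470.6, -302.2]), array([58.9, 31.4]), -0.0)
[[ 0.938  0.347 -0.001]
 [ 0.347 -0.938  0.002]
 [-0.    -0.002 -1.   ]]
```

```bash
python3 -m handwheel '[[0.087,0,0,0,0,0,10],[0.087,0,0,0,0,0,10],[0.087,0.03,-0.038,0,0,0,0],[0.087,0.03,-0.038,0,0,0,0],[0.087,0.03,-0.038,0,0,0,0],[0.087,0.03,-0.038,0,0,0,0],[0.087,0.03,-0.038,0,0,0,0],[0.087,0.03,-0.038,0,0,0,0],[0.087,0.03,-0.038,0,0,0,0],[0.087,0.03,-0.038,0,0,0,0],[0.087,0,0,0,0,0,0],[0.087,0,0,0,0,0,0]]' 40
python3 - <<'E'
from h import *
im,d=ctrl.get_image("wrist");cv2.imwrite("pics/w1.png",im)
P=cloud(d,ctrl.camera_info("wrist")).reshape(-1,3);P=P[np.isfinite(P).all(1)]
P=P[np.hypot(*(P[:,:2]-(.471,-.301)).T)<.062]
for lo,hi in((.02,.029),(.036,.043),(.085,.12)):
    q=P[(P[:,2]>lo)&(P[:,2]<hi)][:,:2]
    if len(q)>15:print(lo,len(q),rect(q),cv2.minEnclosingCircle((q*1000).astype(np.float32)))
print(ctrl.get_state()["joint_positions"].round(2))
E
```

```text
time: 1.6
position: [0.4635, -0.3046, 0.2221]
tool_rot: [3.141, 0.009, -0.002]
ft_force: [-1.2, -0.3, -0.9]
grip_width: 0.998
grip_force: 0.0
0.02 2826 (array([ 476.9, -303.2]), array([99.3, 92. ]), 87.0) ((473.3670959472656, -303.08563232421875), 49.861061096191406)
0.036 906 (array([ 469.8, -302.9]), array([75.5, 45. ]), -0.9) ((469.80340576171875, -302.1569519042969), 43.30693817138672)
0.085 1931 (array([ 469.8, -302.8]), array([56.5, 29.6]), -0.6) ((469.8956604003906, -302.5731506347656), 31.120302200317383)
[ 0.79  0.13 -0.28  1.68  0.04  1.33 -1.06]
```

```bash
python3 -m handwheel '[[0.087,0.007,-0.002,0,0,0,0.9],[0.087,0,0,0.04,0,0,0],[0.087,0,0,0.04,0,0,0],[0.087,0,0,0.04,0,0,0],[0.087,0,0,0.03,0,0,0],[0.087,0,0,0.017,0,0,0],[0.087,0,0,0,0,0,0],[0.087,0,0,0,0,0,0]]' 40; python3 -m handwheel '[[0.0,0,0,0,0,0,0],[0.0,0,0,0,0,0,0],[0.0,0,0,0,0,0,0],[0.0,0,0,0,0,0,0],[0.0,0,0,0,0,0,0],[0.0,0,0,0,0,0,0],[0.0,0,0,0,0,0,0],[0.0,0,0,0,0,0,0]]' 40
```

```text
time: 2.65
position: [0.472, -0.3029, 0.0569]
tool_rot: [3.14, -0.016, 0.003]
ft_force: [-0.1, -0.6, 0.6]
grip_width: 1.0
grip_force: 0.0
time: 3.65
position: [0.471, -0.3022, 0.0555]
tool_rot: [3.141, -0.016, -0.0]
ft_force: [-0.2, -0.5, -1.1]
grip_width: 0.347
grip_force: 40.0
```

```bash
python3 -m handwheel '[[0.0,0,0,-0.01,0,0,0],[0.0,0,0,-0.03,0,0,0],[0.0,0,0,-0.035,0,0,0],[0.0,0,0,-0.035,0,0,0],[0.0,0,0,-0.03,0,0,0],[0.0,0.026,-0.035,0,0,0,0],[0.0,0.027,-0.035,0,0,0,0],[0.0,0.027,-0.035,0,0,0,0],[0.0,0.026,-0.035,0,0,0,0],[0.0,0.026,-0.035,0,0,0,0],[0.0,0,0,0,0,0,0],[0.0,0,0,0,0,0,0]]'
```

```text
time: 5.15
position: [0.6042, -0.1289, 0.1952]
tool_rot: [3.141, -0.016, -0.002]
ft_force: [0.4, -0.9, -3.7]
grip_width: 0.34
grip_force: 40.0
```

```bash
python3 -m handwheel '[[0.0,0,0,0.035,0,0,0],[0.0,0,0,0.035,0,0,0],[0.0,0,0,0.035,0,0,0],[0.0,0,0,0.02,0,0,0],[0.0,0,0,0.009,0,0,0],[0.0,0,0,0.002,0,0,0],[0.0,0,0,0.002,0,0,0],[0.0,0,0,0.001,0,0,0],[0.0,0,0,0,0,0,0],[0.0,0,0,0,0,0,0]]'
```

```text
time: 6.4
position: [0.6049, -0.1285, 0.0568]
tool_rot: [3.141, -0.015, 0.001]
ft_force: [-0.3, -0.0, -3.2]
grip_width: 0.345
grip_force: 40.0
```

```bash
python3 -m handwheel '[[0.0,0,0,0.001,0,0,0],[0.0,0,0,0.0005,0,0,0],[0.0,0,0,0,0,0,0],[0.0,0,0,0,0,0,0]]'
```

```text
time: 6.9
position: [0.605, -0.1285, 0.0555]
tool_rot: [3.141, -0.016, 0.001]
ft_force: [-1.9, 0.1, 2.5]
grip_width: 0.339
grip_force: 40.0
```

```bash
python3 -m handwheel '[[0.087,0,0,0,0,0,0],[0.087,0,0,0,0,0,0],[0.087,0,0,0,0,0,0],[0.087,0,0,0,0,0,0],[0.087,0,0,0,0,0,0],[0.087,0,0,-0.01,0,0,0],[0.087,0,0,-0.035,0,0,0],[0.087,0,0,-0.035,0,0,0],[0.087,0,0,-0.035,0,0,0],[0.087,0,0,-0.03,0,0,0]]'; python3 -m handwheel '[[0.087,-0.004,-0.0435,0,0,0,0],[0.087,-0.004,-0.0435,0,0,0,0],[0.087,-0.004,-0.0435,0,0,0,0],[0.087,-0.004,-0.0435,0,0,0,0],[0.087,-0.004,-0.0435,0,0,0,0],[0.087,-0.004,-0.0435,0,0,0,0],[0.087,-0.004,-0.0435,0,0,0,0],[0.087,-0.004,-0.0435,0,0,0,0],[0.087,-0.004,-0.0435,0,0,0,0],[0.087,-0.002,-0.0435,0,0,0,0],[0.087,0,0,0,0,0,0],[0.087,0,0,0,0,0,0]]'
cat > look.py <<'E'
import sys
from h import *
n,x,y=sys.argv[1],float(sys.argv[2]),float(sys.argv[3])
im,d=ctrl.get_image(n)
if len(sys.argv)>4: cv2.imwrite(sys.argv[4],im)
P=cloud(d,ctrl.camera_info(n)).reshape(-1,3);P=P[np.isfinite(P).all(1)]
P=P[np.hypot(*(P[:,:2]-(x,y)).T)<.075]
for lo,hi in((.02,.029),(.036,.043),(.085,.12)):
    q=P[(P[:,2]>lo)&(P[:,2]<hi)]
    if len(q)>15:
        z=np.median(q[:,2]);q=q[:,:2]
        c,r=cv2.minEnclosingCircle((q*1000).astype(np.float32));print(n,lo,len(q),z.round(4),*rect(q),np.round(c,1),round(r,1))
s=ctrl.get_state();print(s["position"].round(4),s["joint_positions"].round(2))
E
python3 look.py wrist .567 .3065; python3 look.py top .603 -.128
```

```text
time: 8.15
position: [0.6052, -0.1284, 0.2025]
tool_rot: [3.141, -0.015, 0.003]
ft_force: [0.3, 0.6, 0.0]
grip_width: 1.001
grip_force: 0.0
time: 9.65
position: [0.5714, 0.3064, 0.2003]
tool_rot: [3.141, -0.016, 0.001]
ft_force: [-0.5, -0.6, 0.3]
grip_width: 1.001
grip_force: 0.0
wrist 0.02 4470 0.0251 [565.8 312.2] [96.5 96.1] 2.0 [565.9 312. ] 66.1
wrist 0.036 767 0.041 [574.7 306.7] [57.1 42. ] 88.7 [567.3 307.1] 28.7
wrist 0.085 1598 0.1054 [568.6 306.8] [41.2 38.7] 89.0 [567.2 307. ] 20.9
[0.5718 0.3054 0.2003] [-0.05  0.39 -0.63  1.47  0.23  1.35 -2.28]
top 0.02 1255 0.0242 [ 602.5 -127.1] [120.6 114. ] 4.0 [ 603. -128.] 74.7
top 0.036 184 0.0399 [ 603.6 -127.2] [74.4 45.6] -1.0 [ 604.  -126.5] 42.0
top 0.085 365 0.1028 [ 604.7 -126.9] [57.  29.3] -0.3 [ 604.7 -126.2] 31.1
[0.5719 0.3051 0.2002] [-0.05  0.39 -0.63  1.47  0.23  1.35 -2.28]
```

The oblong finial stands upright on the rest. Next is the round finial.

```bash
python3 -m handwheel '[[0.087,-0.0045,-0.0015,0,0,0,0],[0.087,0,0,0.035,0,0,0],[0.087,0,0,0.035,0,0,0],[0.087,0,0,0.035,0,0,0],[0.087,0,0,0.028,0,0,0],[0.087,0,0,0.0115,0,0,0],[0.087,0,0,0,0,0,0],[0.087,0,0,0,0,0,0]]'; python3 -m handwheel '[[0.0,0,0,0,0,0,0],[0.0,0,0,0,0,0,0],[0.0,0,0,0,0,0,0],[0.0,0,0,0,0,0,0],[0.0,0,0,0,0,0,0],[0.0,0,0,0,0,0,0],[0.0,0,0,0,0,0,0]]' 40
```

```text
time: 10.75
position: [0.5675, 0.3089, 0.0571]
tool_rot: [-3.14, 0.016, -0.003]
ft_force: [-0.3, 0.6, 0.5]
grip_width: 1.001
grip_force: 0.0
time: 11.62
position: [0.5666, 0.3082, 0.0554]
tool_rot: [3.141, -0.016, -0.0]
ft_force: [0.2, -0.0, 0.7]
grip_width: 0.473
grip_force: 40.0
```

```bash
python3 -m handwheel '[[0.0,0,0,-0.01,0,0,0],[0.0,0,0,-0.03,0,0,0],[0.0,0,0,-0.035,0,0,0],[0.0,0,0,-0.035,0,0,0],[0.0,0,0,-0.035,0,0,0],[0.0,-0.004,0.025,0,0,0,0],[0.0,-0.006,0.042,0,0,0,0],[0.0,-0.006,0.042,0,0,0,0],[0.0,-0.006,0.042,0,0,0,0],[0.0,-0.006,0.042,0,0,0,0],[0.0,-0.006,0.042,0,0,0,0],[0.0,-0.006,0.042,0,0,0,0]]'; python3 -m handwheel '[[0.0,-0.006,0.042,0,0,0,0],[0.0,-0.006,0.042,0,0,0,0],[0.0,-0.006,0.042,0,0,0,0],[0.0,-0.006,0.042,0,0,0,0],[0.0,-0.006,0.042,0,0,0,0],[0.0,-0.006,0.042,0,0,0,0],[0.0,-0.006,0.042,0,0,0,0],[0.0,-0.004,0.025,0,0,0,0],[0.0,-0.002,0.015,0,0,0,0],[0.0,0,0,0,0,0,0],[0.0,0,0,0,0,0,0]]'; python3 look.py wrist .474 -.303
```

```text
time: 13.12
position: [0.5234, 0.0308, 0.2009]
tool_rot: [3.141, -0.015, 0.001]
ft_force: [0.3, -0.6, -2.4]
grip_width: 0.475
grip_force: 40.0
time: 14.5
position: [0.4732, -0.2998, 0.2006]
tool_rot: [-3.141, 0.012, -0.0]
ft_force: [-0.4, 0.3, -3.2]
grip_width: 0.471
grip_force: 40.0
wrist 0.02 4347 0.0252 [ 484.7 -303.5] [98.7 77.5] 86.3 [ 473.9 -302.7] 49.9
[ 0.4732 -0.2998  0.2006] [ 0.72  0.15 -0.23  1.7   0.04  1.29 -1.09]
```

```bash
python3 -m handwheel '[[0.0,0.0005,0.003,0.02,0,0,0],[0.0,0,0,0.035,0,0,0],[0.0,0,0,0.035,0,0,0],[0.0,0,0,0.03,0,0,0],[0.0,0,0,0.015,0,0,0],[0.0,0,0,0.005,0,0,0],[0.0,0,0,0.002,0,0,0],[0.0,0,0,0.001,0,0,0],[0.0,0,0,0.001,0,0,0],[0.0,0,0,0,0,0,0],[0.0,0,0,0,0,0,0]]'
```

```text
time: 15.92
position: [0.4731, -0.3048, 0.0568]
tool_rot: [3.141, -0.016, 0.0]
ft_force: [0.4, 0.6, -2.5]
grip_width: 0.472
grip_force: 40.0
```

```bash
python3 -m handwheel '[[0.0,0.001,-0.002,0,0,0,0],[0.0,0,0,0,0,0,0],[0.0,0,0,0.001,0,0,0],[0.0,0,0,0.0005,0,0,0],[0.0,0,0,0,0,0,0],[0.0,0,0,0,0,0,0]]'
```

```text
time: 16.68
position: [0.4741, -0.3027, 0.0554]
tool_rot: [3.141, -0.016, 0.0]
ft_force: [-1.2, 1.6, 2.2]
grip_width: 0.476
grip_force: 40.0
```

```bash
python3 -m handwheel '[[0.087,0,0,0,0,0,0],[0.087,0,0,0,0,0,0],[0.087,0,0,0,0,0,0],[0.087,0,0,0,0,0,0],[0.087,0,0,0,0,0,0],[0.087,0,0,-0.01,0,0,0],[0.087,0,0,-0.035,0,0,0],[0.087,0,0,-0.035,0,0,0],[0.087,0,0,-0.035,0,0,0],[0.087,0,0,-0.03,0,0,0]]'; python3 -m handwheel '[[0.087,-0.001,-0.0395,0,0,0,0],[0.087,-0.001,-0.0395,0,0,0,0],[0.087,-0.001,-0.0395,0,0,0,0],[0.087,-0.001,-0.0395,0,0,0,0],[0.087,-0.001,-0.0395,0,0,0,0],[0.087,-0.001,-0.0395,0,0,0,0],[0.087,-0.001,-0.0395,0,0,0,0],[0.087,-0.001,-0.0395,0,0,0,0],[0.087,-0.001,-0.0395,0,0,0,0],[0.087,-0.001,-0.0395,0,0,0,0],[0.087,0,0,0,0,0,0],[0.087,0,0,0,0,0,0]]'; python3 look.py wrist .467 .093; python3 look.py top .474 -.303 pics/t2.png
```

```text
time: 17.92
position: [0.4744, -0.3028, 0.2025]
tool_rot: [3.14, -0.015, 0.003]
ft_force: [0.8, -0.5, 0.2]
grip_width: 0.998
grip_force: 0.0
time: 19.42
position: [0.4681, 0.0918, 0.2004]
tool_rot: [3.141, -0.016, 0.001]
ft_force: [0.2, -0.3, 0.0]
grip_width: 1.001
grip_force: 0.0
wrist 0.02 5284 0.025 [469.8  95.6] [124.6  84. ] -5.3 [470.1  94.5] 73.4
wrist 0.036 918 0.0409 [466.6  93.1] [54.2 53.9] 6.1 [466.6  92.8] 36.9
wrist 0.085 1601 0.1004 [466.7  93. ] [36.3 36. ] 5.9 [466.8  93. ] 24.7
[0.4681 0.0912 0.2003] [ 0.36 -0.02 -0.6   1.88 -0.01  1.28 -1.82]
top 0.02 797 0.0239 [ 474.1 -301.6] [99.5 97.3] -87.4 [ 474.7 -301.6] 50.0
top 0.036 204 0.0397 [ 472.2 -295.8] [56.8 45.2] 25.7 [ 474.7 -300.8] 28.8
top 0.085 300 0.1034 [ 473.6 -299.2] [40.4 37.7] 32.7 [ 474.6 -300.8] 21.0
[0.4681 0.091  0.2002] [ 0.36 -0.02 -0.6   1.88 -0.01  1.28 -1.82]
```

View pics/t2.png

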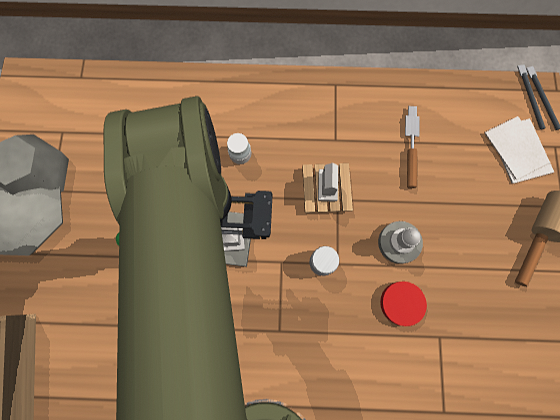

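The top view shows the round finial centred on the grey round plinth at (402,240) and the oblong on the rest at (328,185). Nothing else has moved. Next I grasp the square finial at yaw 6°.

```bash
python3 -m handwheel '[[0.087,-0.0015,-0.0015,0,0,0,-6.5],[0.087,0,0,0.035,0,0,0],[0.087,0,0,0.035,0,0,0],[0.087,0,0,0.035,0,0,0],[0.087,0,0,0.028,0,0,0],[0.087,0,0,0.0115,0,0,0],[0.087,0,0,0,0,0,0],[0.087,0,0,0,0,0,0]]'; python3 -m handwheel '[[0.0,0,0,0,0,0,0],[0.0,0,0,0,0,0,0],[0.0,0,0,0,0,0,0],[0.0,0,0,0,0,0,0],[0.0,0,0,0,0,0,0],[0.0,0,0,0,0,0,0],[0.0,0,0,0,0,0,0]]' 40
```

```text
time: 20.52
position: [0.4676, 0.0939, 0.0567]
tool_rot: [3.137, 0.162, 0.003]
ft_force: [0.1, -0.3, 0.2]
grip_width: 0.996
grip_force: 0.0
time: 21.4
position: [0.4664, 0.0937, 0.0555]
tool_rot: [3.137, 0.162, -0.0]
ft_force: [0.6, -0.8, 0.3]
grip_width: 0.408
grip_force: 40.0
```

```bash
python3 -m handwheel '[[0.0,0,0,-0.01,0,0,0],[0.0,0,0,-0.03,0,0,0],[0.0,0,0,-0.035,0,0,0],[0.0,0,0,-0.035,0,0,0],[0.0,0,0,-0.035,0,0,3.9],[0.0,0.018,-0.036,0,0,0,0],[0.0,0.018,-0.036,0,0,0,0],[0.0,0.018,-0.036,0,0,0,0],[0.0,0.018,-0.036,0,0,0,0],[0.0,0.018,-0.036,0,0,0,0],[0.0,0.017,-0.034,0,0,0,0],[0.0,0,0,0,0,0,0]]'; python3 -m handwheel '[[0.0,0,0,0,0,0,0]]'; python3 look.py wrist .566 .312
```

```text
time: 22.9
position: [0.5647, 0.3152, 0.1996]
tool_rot: [-3.138, -0.063, 0.004]
ft_force: [-0.9, -0.3, -3.2]
grip_width: 0.411
grip_force: 40.0
time: 23.02
position: [0.5654, 0.3109, 0.1999]
tool_rot: [3.14, 0.056, -0.002]
ft_force: [0.3, -0.1, -2.5]
grip_width: 0.407
grip_force: 40.0
wrist 0.02 4613 0.0254 [582.3 312.9] [96.2 62.9] -88.0 [581.8 312.7] 56.5
[0.5657 0.3102 0.2002] [ 0.    0.41 -0.72  1.47  0.27  1.36 -2.27]
```

```bash
python3 -m handwheel '[[0.0,0,0,0.02,0,0,0],[0.0,0,0,0.035,0,0,0],[0.0,0,0,0.035,0,0,0],[0.0,0,0,0.03,0,0,0],[0.0,0,0,0.015,0,0,0],[0.0,0,0,0.005,0,0,0],[0.0,0,0,0.002,0,0,0],[0.0,0,0,0.001,0,0,0],[0.0,0,0,0,0,0,0],[0.0,0,0,0,0,0,0]]'
```

```text
time: 24.32
position: [0.5661, 0.3118, 0.058]
tool_rot: [-3.141, -0.056, -0.001]
ft_force: [1.1, 0.1, -3.7]
grip_width: 0.41
grip_force: 40.0
```

```bash
python3 -m handwheel '[[0.0,0,0,0.001,0,0,0],[0.0,0,0,0.001,0,0,0],[0.0,0,0,0.0007,0,0,0],[0.0,0,0,0,0,0,0],[0.0,0,0,0,0,0,0]]'
```

```text
time: 24.95
position: [0.5659, 0.3116, 0.0556]
tool_rot: [3.141, 0.056, 0.001]
ft_force: [-3.9, -2.2, 4.7]
grip_width: 0.412
grip_force: 40.0
```

```bash
python3 -m handwheel '[[0.087,0,0,0,0,0,0],[0.087,0,0,0,0,0,0],[0.087,0,0,0,0,0,0],[0.087,0,0,0,0,0,0],[0.087,0,0,0,0,0,0],[0.087,0,0,-0.01,0,0,0],[0.087,0,0,-0.035,0,0,0],[0.087,0,0,-0.035,0,0,0],[0.087,0,0,-0.035,0,0,0],[0.087,0,0,-0.03,0,0,2.6]]'; python3 -m handwheel '[[0.087,0.004,0.044,0,0,0,0],[0.087,0.004,0.044,0,0,0,0],[0.087,0.004,0.044,0,0,0,0],[0.087,0.004,0.044,0,0,0,0],[0.087,0.004,0.044,0,0,0,0],[0.087,0.004,0.044,0,0,0,0],[0.087,0.004,0.044,0,0,0,0],[0.087,0.004,0.044,0,0,0,0],[0.087,0.005,0.044,0,0,0,0],[0.087,0.005,0.044,0,0,0,0],[0.087,0,0,0,0,0,0],[0.087,0,0,0,0,0,0]]'; python3 look.py wrist .604 -.128; python3 look.py top .566 .312
```

```text
time: 26.2
position: [0.566, 0.312, 0.2022]
tool_rot: [-3.141, 0.017, -0.003]
ft_force: [0.2, -0.8, 0.2]
grip_width: 0.997
grip_force: 0.0
time: 27.7
position: [0.6036, -0.1278, 0.2004]
tool_rot: [-3.141, 0.015, -0.001]
ft_force: [0.1, 1.4, 0.0]
grip_width: 1.001
grip_force: 0.0
wrist 0.02 5875 0.0252 [ 601.7 -126.8] [120.  114.1] 4.3 [ 604.  -127.9] 75.0
wrist 0.036 1026 0.041 [ 604.4 -127.1] [75.4 46. ] -0.6 [ 604.2 -127.4] 43.3
wrist 0.085 2212 0.1046 [ 604.2 -127.4] [56.4 29.8] -0.9 [ 604.1 -127.1] 31.3
[ 0.6037 -0.1269  0.2004] [ 0.6   0.31 -0.53  1.55  0.16  1.32 -1.53]
top 0.02 811 0.0241 [565.6 312.9] [96.9 94.5] -87.7 [565.9 311.9] 66.2
top 0.036 189 0.0399 [566.4 311.6] [53.6 53.1] -88.3 [566.5 311.1] 36.3
top 0.085 289 0.0985 [566.7 312.3] [36.9 36.7] -86.9 [566.4 311.3] 24.6
[ 0.6037 -0.1267  0.2004] [ 0.6   0.31 -0.53  1.55  0.16  1.32 -1.53]
```

The square finial is centred and squared on its plinth. The oblong finial is last.

```bash
python3 -m handwheel '[[0.087,0.0005,0,0.035,0,0,0],[0.087,0,0,0.035,0,0,0],[0.087,0,0,0.035,0,0,0],[0.087,0,0,0.028,0,0,0],[0.087,0,0,0.0115,0,0,0],[0.087,0,0,0,0,0,0],[0.087,0,0,0,0,0,0]]'; python3 -m handwheel '[[0.0,0,0,0,0,0,0],[0.0,0,0,0,0,0,0],[0.0,0,0,0,0,0,0],[0.0,0,0,0,0,0,0],[0.0,0,0,0,0,0,0],[0.0,0,0,0,0,0,0],[0.0,0,0,0,0,0,0]]' 40
```

```text
time: 28.68
position: [0.6051, -0.1286, 0.0569]
tool_rot: [3.141, -0.015, 0.004]
ft_force: [0.4, 0.5, 0.5]
grip_width: 1.001
grip_force: 0.0
time: 29.55
position: [0.6039, -0.1287, 0.0553]
tool_rot: [-3.141, 0.016, 0.0]
ft_force: [0.1, 0.0, 0.0]
grip_width: 0.348
grip_force: 40.0
```

```bash
python3 -m handwheel '[[0.0,0,0,-0.01,0,0,0],[0.0,0,0,-0.03,0,0,0],[0.0,0,0,-0.035,0,0,0],[0.0,0,0,-0.035,0,0,0],[0.0,0,0,-0.035,0,0,0],[0.0,-0.0195,-0.032,0,0,0,0],[0.0,-0.0195,-0.032,0,0,0,0],[0.0,-0.0195,-0.032,0,0,0,0],[0.0,-0.0195,-0.032,0,0,0,0],[0.0,-0.0195,-0.032,0,0,0,0],[0.0,-0.0195,-0.032,0,0,0,0],[0.0,-0.019,-0.032,0,0,0,0]]'; python3 -m handwheel '[[0.0,0,0,0,0,0,4.6],[0.0,0,0,0,0,0,0],[0.0,0,0,0,0,0,0],[0.0,0,0,0,0,0,0]]'; python3 look.py wrist .4705 .0957 pics/w3.png
```

```text
time: 31.05
position: [0.469, 0.0976, 0.2005]
tool_rot: [3.141, -0.015, -0.0]
ft_force: [0.0, 0.3, -3.2]
grip_width: 0.34
grip_force: 40.0
time: 31.55
position: [0.4703, 0.096, 0.2003]
tool_rot: [-3.138, 0.142, 0.0]
ft_force: [-0.2, 0.1, -3.8]
grip_width: 0.344
grip_force: 40.0
wrist 0.02 3777 0.0251 [503.8  93.1] [84.2 56.3] 84.7 [503.5  93.1] 49.7
[0.4703 0.0961 0.2002] [ 0.46 -0.   -0.7   1.87 -0.    1.28 -1.91]
```

View pics/w3.png

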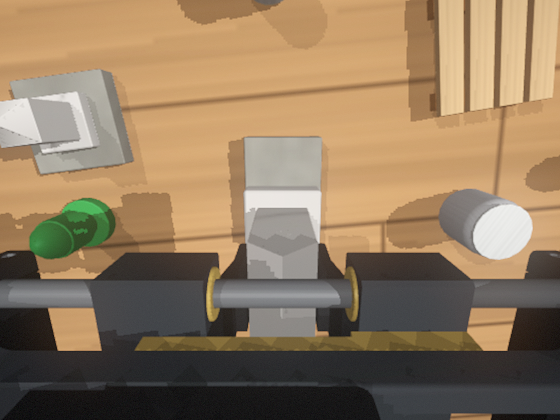

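The wrist view shows the held finial at (283,230) lined up with the plinth at (283,160). The square finial sits squarely on its plinth at (65,120). I'll lower it now.

```bash
python3 -m handwheel '[[0.0,0,0,0.02,0,0,0],[0.0,0,0,0.035,0,0,0],[0.0,0,0,0.035,0,0,0],[0.0,0,0,0.03,0,0,0],[0.0,0,0,0.015,0,0,0],[0.0,0,0,0.005,0,0,0],[0.0,0,0,0.002,0,0,0],[0.0,0,0,0.001,0,0,0],[0.0,0,0,0.001,0,0,0],[0.0,0,0,0,0,0,0],[0.0,0,0,0,0,0,0]]';python3 -m handwheel '[[0.0,0,0,0.001,0,0,0],[0.0,0,0,0.0005,0,0,0],[0.0,0,0,0,0,0,0],[0.0,0,0,0,0,0,0]]'
```

```text
time: 32.98
position: [0.4703, 0.0965, 0.0565]
tool_rot: [3.138, -0.142, 0.001]
ft_force: [-0.1, 0.7, -3.7]
grip_width: 0.347
grip_force: 40.0
time: 33.48
position: [0.4703, 0.0965, 0.0552]
tool_rot: [3.138, -0.142, 0.0]
ft_force: [-2.7, -0.2, 3.8]
grip_width: 0.341
grip_force: 40.0
```

Contact is made, so I release, lift, and move toward the rest so the cameras have a clear view.

```bash
python3 -m handwheel '[[0.087,0,0,0,0,0,0],[0.087,0,0,0,0,0,0],[0.087,0,0,0,0,0,0],[0.087,0,0,0,0,0,0],[0.087,0,0,0,0,0,0],[0.087,0,0,-0.01,0,0,0],[0.087,0,0,-0.035,0,0,0],[0.087,0,0,-0.035,0,0,0],[0.087,0,0,-0.035,0,0,0],[0.087,0,0,-0.03,0,0,0]]'; python3 -m handwheel '[[0.087,0.015,0.035,0,0,0,0],[0.087,0.015,0.04,0,0,0,0],[0.087,0.015,0.04,0,0,0,0],[0.087,0.015,0.04,0,0,0,0],[0.087,0.015,0.04,0,0,0,0],[0.087,0.015,0.04,0,0,0,0],[0.087,0,0,0,0,0,0],[0.087,0,0,0,0,0,0],[0.087,0,0,0,0,0,0]]'; for n in top scene; do for p in ".471 .096" ".566 .312" ".475 -.302"; do python3 look.py $n $p pics/f_$n.png; done; done
```

```text
time: 34.72
position: [0.4705, 0.0968, 0.2021]
tool_rot: [3.138, -0.141, 0.003]
ft_force: [0.9, -0.1, 0.8]
grip_width: 0.997
grip_force: 0.0
time: 35.85
position: [0.5387, -0.144, 0.2003]
tool_rot: [-3.138, 0.138, -0.001]
ft_force: [0.1, -0.3, 0.5]
grip_width: 1.003
grip_force: 0.0
top 0.02 1142 0.0238 [471.2  96.4] [124.1  84.5] -5.1 [470.6  96.3] 73.1
top 0.036 199 0.04 [470.8  97.1] [75.2 45.9] -5.5 [470.8  97.1] 42.1
top 0.085 380 0.1032 [471.   97.4] [56.3 30.3] -5.4 [470.8  96. ] 30.8
[ 0.5387 -0.1442  0.2002] [ 0.67  0.17 -0.51  1.7   0.09  1.29 -1.51]
top 0.02 803 0.0241 [566.1 312.6] [96.8 94.4] -88.3 [566.9 312.1] 65.6
top 0.036 190 0.0402 [566.3 311.6] [53.6 53.4] -88.7 [566.6 311.2] 36.3
top 0.085 290 0.0982 [566.7 312.2] [38.3 36.7] -87.6 [566.9 312.1] 24.7
[ 0.5387 -0.1444  0.2002] [ 0.67  0.17 -0.51  1.7   0.09  1.29 -1.51]
[ 0.5387 -0.1446  0.2001] [ 0.67  0.17 -0.51  1.7   0.09  1.29 -1.51]
scene 0.02 1068 0.024 [470.8  95. ] [127.2  83.7] -5.0 [470.5  94.8] 73.1
scene 0.036 272 0.0399 [471.2  96.2] [77.5 45.8] -5.1 [471.1  96.5] 43.0
scene 0.085 394 0.1024 [470.4  96.1] [59.4 29.8] -5.0 [469.9  94.9] 32.0
[ 0.5387 -0.1448  0.2001] [ 0.67  0.17 -0.51  1.7   0.09  1.29 -1.51]
scene 0.02 1022 0.0238 [566.4 311.5] [97.9 96.3] 1.2 [566.4 311.2] 67.1
scene 0.036 249 0.0395 [566.7 310.7] [55.4 53.9] 3.4 [567.6 310.2] 36.0
scene 0.085 353 0.098 [566.6 310.8] [37.7 37. ] 0.9 [567.2 309.8] 24.4
[ 0.5387 -0.145   0.2   ] [ 0.67  0.17 -0.51  1.7   0.09  1.29 -1.51]
scene 0.02 727 0.0244 [ 477.7 -300.8] [98.3 93.1] -56.5 [ 475.4 -302.6] 50.4
scene 0.036 223 0.0401 [ 480.2 -298.9] [56.3 47.3] -60.6 [ 476.1 -301.8] 29.4
scene 0.085 296 0.1021 [ 480.4 -299.9] [40.3 31.5] -66.9 [ 476.  -301.9] 20.6
[ 0.5386 -0.1452  0.2   ] [ 0.67  0.17 -0.51  1.7   0.09  1.29 -1.51]
```

View pics/f_scene.png

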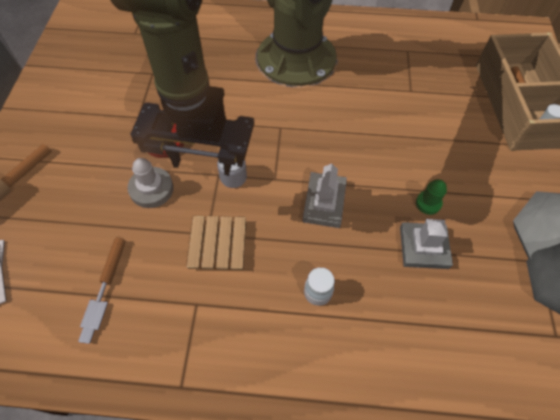

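The scene view shows the round finial on the round plinth at (150,185), the oblong at (325,200) and the square at (428,243). All are upright and centred within about 2 mm. The tin, jar and trowel have not moved, and the gripper is clear.

```bash
python3 -c "
from bench import ctrl
print(ctrl.close_job())"
```

```text
the job is handed in; nothing more can be done
None
```

The job is handed in: all three finials stand upright on their matching plinths, measured within about 2 mm of centre and squared up to within about 2°, and the tin, jar and trowel were not moved.

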